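# Find the loose cover of the findings box and push it open

### The job

Four of the five identical metal covers on the shoe repairer's wooden findings box are locked; press near one end of each with the fingertips until you find the one that rocks, then push that end down into the box until the cover stands open at a steep slope (45 degrees or more), and take the hand away so that it stays open. Only press and push: lift and carry nothing, and leave the shoe, tools and other things on and around the box where they are.

Things in the scene. Friction and masses are not known exactly. Their poses are not given: they have to be found in the camera images.
- findings_box: low wooden box fixed to the table, 210 (its x) x 448 (its y) x 85 mm high; origin under its middle, x away from the robot, y left, z up. Its top is a row along y of five identical grey metal covers, flush with the rims, each over its own compartment (134 x 72 mm, 77 mm deep) with 6 mm walls between, up to the top. Front rim 12 mm; rear ledge 64 mm wide, with small things standing on it
- bay1 (a point): centre of the top face of the closed cover in place 1 of 5 (1 = +y end, 5 = -y end), 85 mm above the table; fixed to the box, so it does not tip with the cover; axes as the box. Each cover is 130 mm (x) x 68 mm (y) x 6 mm; covers are 78 mm apart
- bay2 (a point): centre of the top face of the closed cover in place 2 of 5 (1 = +y end, 5 = -y end), 85 mm above the table; fixed to the box, so it does not tip with the cover; axes as the box. Each cover has its axle along y under its middle; pressing over the axle tips nothing
- bay3 (a point): centre of the top face of the closed cover in place 3 of 5 (1 = +y end, 5 = -y end), 85 mm above the table; fixed to the box, so it does not tip with the cover; axes as the box. The cover ends lie 65 mm to -x and +x of this point
- bay4 (a point): centre of the top face of the closed cover in place 4 of 5 (1 = +y end, 5 = -y end), 85 mm above the table; fixed to the box, so it does not tip with the cover; axes as the box. Locked covers are rigid under any press
- bay5 (a point): centre of the top face of the closed cover in place 5 of 5 (1 = +y end, 5 = -y end), 85 mm above the table; fixed to the box, so it does not tip with the cover; axes as the box. The free cover may be in any of the five places and looks just like the rest
- free_cover (a joint): tip angle (rad) of the one free cover, in whichever place it is: 0 = level, closed (always at the start); positive = robot-side (-x) end down, far end up; negative = the reverse; limits -1.1 and 1.1. Tips like a see-saw with light friction (0.045 N m: 1 N at 45 mm from the axle moves it) and stays where left; no spring or latch
- shoe: black lace-up shoe, 250 x 75 mm, 100 mm high, beside the left (+y) end of the box; origin under its middle, x axis to its toe; a bystander, to be left alone
- thread_reel: black reel of thread, 38 mm across, 40 mm high, standing on the rear ledge of the box; origin under its middle; a bystander, to be left alone
- wax_tin: flat round steel tin, 52 mm across, 22 mm high, lying on the rear ledge of the box; origin under its middle; a bystander, to be left alone
- heel_block: D-shaped black rubber heel, 77 x 62 mm, 24 mm high, lying on the table between robot and box; origin under its middle; a bystander, to be left alone
- brush: shoe brush with a wooden back, 150 x 46 mm, 42 mm high, lying on its bristles on the table between robot and box; origin under its middle, x axis lengthwise; a bystander, to be left alone
- hammer: hammer with a wooden handle, about 260 mm long, lying beside the right (-y) end of the box; origin at its middle; a bystander, to be left alone
- cream_jar: small jar, 58 mm across, 55 mm high, on the table behind the box; origin under its middle; a bystander, to be left alone

How it is judged:
At the end, for the whole second after the job is handed in: The free cover is tipped by more than 0.72 rad (about 41 degrees) either way and at rest, and every bystander is within 30 mm of where it began ((value of joint free_cover above 0.72 rad or value of joint free_cover below -0.72 rad) and velocity of joint free_cover between -0.1 and 0.1 rad/s and distance of each of shoe, thread_reel, wax_tin, heel_block, brush, hammer, cream_jar from where it was at the start of the episode below 0.03 m); the robot touches nothing.
It fails at once if one of the bystanders is shifted by more than 30 mm (distance of any of shoe, thread_reel, wax_tin, heel_block, brush, hammer, cream_jar from where it was at the start of the episode above 0.03 m).
It fails at once if one of the bystanders is lifted by more than 15 mm (z of any of shoe, heel_block, brush, hammer, cream_jar in the frame of findings_box above 0.015 m or z of any of thread_reel, wax_tin in the frame of findings_box above 0.1 m).
It also fails if it takes over 48 s, if anything falls off the work surface, if the arm or the gripper's body presses on something with over 40 N, if the wrist force passes 120 N, or if a joint passes its speed limit or range.

### The arm

A 6-joint arm with a two-finger parallel gripper is mounted at the origin on the work surface. World frame = base frame: x ahead of the robot, y to its left, z up, the work surface at z = 0. Lengths are in m, angles in rad, forces in N, time in s.
With the tool pointing down it reaches from about 0.3 to 0.875 m from the base axis. Payload 4.2 kg.
Tool frame: the origin (TCP) lies on the centre line of the jaws, within the pads' length; the fingertips stand 22 mm ahead of it and the grasp point (between the pads) lies 3 mm ahead of it; z points along the fingers, y is the direction in which the jaws open and shut (so a half turn about z gives the same grasp; the last joint's range is limited). The gripper opens to 85 mm and grips with 20 to 120 N. Pads are 22 mm wide; open, the fingers measure 114 mm over their backs; the gripper's body (76 mm by 85 mm) begins 54 mm behind the grasp point. The pads swing forward as they close: fully open they stand 13 mm farther back than shut.
Start: joints at [-1.308, 0.32, 1.565, -0, 1.257, -0.02], TCP at [0.16, -0.552, 0.253] pointing down, gripper open.
Joint ranges: [-3.11, 3.11], [-0.84, 2.01], [0.21, 2.61], [-1.34, 4.49], [0.05, 2.63], [-2.56, 2.56]. Speed limits (rad/s): [2.57, 2.57, 3.14, 3.14, 3.14, 3.14].

### API

Orientations are given as [roll, pitch, yaw] about the fixed x, y, z axes, in that order (R = Rz(yaw) Ry(pitch) Rx(roll)).
In Python, from plant import robot, eyes, ticket gives the robot as it stands.
- The arm moves only by the shell command python3 -m pendant 'ROWS'. ROWS is JSON, one flat list of numbers, 5 for each row, row after row: the finger opening in mm, from 0 to 85.4, then the shift along the tool's x, y, z in mm, then the turn about the tool's z in rad. In form: [claw, dx, dy, dz, twist, claw, dx, dy, dz, twist, ...]. A call has 1 to 5 rows; each row shifts and turns the pose as measured when the row begins, along the tool's axes as they then stand; what a row does not reach is not made up. A row lasts 1/10 s, in which the tool goes at most 50 mm and 8.59 degrees, less where a joint would pass 70% of its speed; a pose out of reach is approached as far as the arm can. A call with a gripper value outside its range is refused whole. The fingers move at their own pace and stop on an object; the grip force is fixed at half the most. Time passes only in rows, so rows that do not move let the fingers close. It gives the time, the measured TCP pose, the force and the opening at its end, in the units of the state.
- robot.get_state(): the state, without advancing time (a new reading comes with each control period).
- eyes.snapshot(name): name is "scene" or "top"; returns a dict with "frame" (384x512x3 uint8, red, green, blue), "intrinsics" (3x3 intrinsics, pixels), "rvec" (rotation vector, rad) and "tvec" (3), from world to camera coordinates, as OpenCV has them. Camera axes: x right, y down, z forward; pixel columns grow to the right and rows downward; lengths in m; the calibration is good to about 2 mm. A picture is of the moment at which its call begins. There is no depth.
- ticket.hand_in(): hands the job in, once; it reports no verdict.
The state is a dict: "t": time; "joints": joint angles; "qvel": joint speeds; "joint_torque": joint torques, N m; "eef_pos": TCP position; "eef_rot": TCP orientation; "force": force on the tool from outside, world axes, zero at the start; "moment": the same for the moment, N m; "grip_width": finger opening in m.
Only numpy, scipy, OpenCV 4.12 (cv2) and the standard library are available. Lean on these libraries where they do the work, as an engineer would, in place of code of your own. Each camera call takes 0.05 s, during which the arm holds its last target. There are 200 camera calls.

## Working session

There is one attempt and no reset: what is moved stays moved. The work goes in short steps, Python scripts to look and compute and a shell command to move; the robot and the scene stay as the last step left them, time stands still between calls to the robot, and variables do not carry over. Pictures are saved under pics/ and viewed, about 8 in all and at most 12, crops included, and the job is handed in when it is done.

```bash
mkdir -p pics && python3 - <<'E'
from plant import robot, eyes
import cv2
for n in("top","scene"):
    s=eyes.snapshot(n); cv2.imwrite(f"pics/{n}0.png",s["frame"][:,:,::-1]); print(s["intrinsics"],s["rvec"],s["tvec"])
st=robot.get_state(); print(st)
E
```

```text
[[411.69376827   0.         253.47155009]
 [  0.         411.69376827 195.36212544]
 [  0.           0.           1.        ]] [ 2.1333095  -2.1396072   0.12589118] [0.05674328 0.57396233 1.11258933]
[[374.14748014   0.         256.65972549]
 [  0.         374.14748014 186.94754398]
 [  0.           0.           1.        ]] [ 0.92970337  2.71723582 -0.77779782] [ 0.43756363 -0.28165197  1.17031925]
{'t': 0.1, 'joints': array([-1.30803239e+00,  3.20210777e-01,  1.56555411e+00, -9.96038809e-06,
        1.25741640e+00, -1.99849844e-02]), 'qvel': array([-0.00077472, -0.00139996, -0.00342394,  0.00055172,  0.00070942,
       -0.00039623]), 'joint_torque': array([ 8.68718780e-04, -4.16406941e+01, -2.34704179e+01, -3.56930229e-06,
        4.94595632e-03, -4.75503157e-06]), 'eef_pos': array([ 0.16032609, -0.55178244,  0.25257733]), 'eef_rot': array([-3.14000415e+00, -2.22781523e-05,  2.82751981e-01]), 'force': array([-0.15123302,  0.34599598,  0.05614974]), 'moment': array([-0.03810001, -0.01145557, -0.03066668]), 'grip_width': 0.08526304184225629}
```

View pics/top0.png

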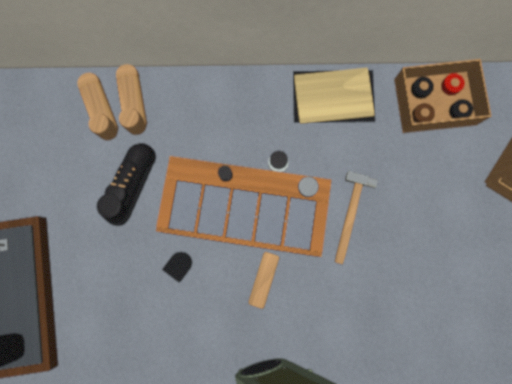

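View pics/scene0.png

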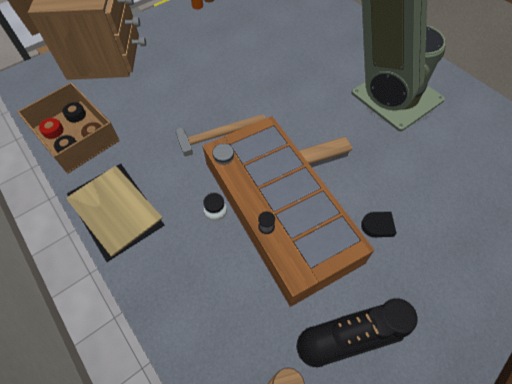

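The top view shows the box with its outline corners near (171,157), (330,180), (322,255) and (157,232). Five grey covers lie in a row, with place 1 at the left (shoe side). The reel and tin are on the far ledge, the brush is in front of places 4/5 at about (265,280), and the heel is at about (178,266). The scene view agrees.

```bash
cat > h.py <<'E'
import numpy as np, cv2
def ray(s,uv,z):
    R=cv2.Rodrigues(s["rvec"])[0]; K=s["intrinsics"]; c=-R.T@np.ravel(s["tvec"])
    uv=np.asarray(uv,float).reshape(-1,2)
    d=(R.T@np.linalg.inv(K)@np.c_[uv,np.ones(len(uv))].T).T
    return c+d*((z-c[2])/d[:,2])[:,None]
E
python3 - <<'E'
from plant import robot, eyes
import cv2, numpy as np
from h import ray
for n,roi in(("top",(150,150,190,110)),("scene",(200,115,175,190))):
    s=eyes.snapshot(n); x,y,w,h=roi
    hsv=cv2.cvtColor(s["frame"],cv2.COLOR_RGB2HSV)
    m=cv2.inRange(hsv,(5,80,50),(25,255,255)); mm=np.zeros_like(m); mm[y:y+h,x:x+w]=m[y:y+h,x:x+w]
    cs,hi=cv2.findContours(mm,cv2.RETR_CCOMP,cv2.CHAIN_APPROX_NONE)
    for c,hh in zip(cs,hi[0]):
        if hh[3]>=0 and cv2.contourArea(c)>150:
            p=ray(s,c,.085)[:,:2]; r=cv2.minAreaRect((p*1000).astype(np.float32)); print(n,np.round(r[0],1),np.round(r[1],1),round(r[2],1),cv2.boundingRect(c))
E
```

```text
top [517.4  84.7] [387.6 137.3] 81.2 (168, 180, 149, 71)
top [631.2 131.5] [41.8 38.2] 0.4 (218, 165, 15, 16)
scene [618.2 124.1] [58.2 39. ] 52.1 (258, 211, 18, 24)
scene [543.4  74.9] [401.9 191.5] 81.3 (211, 125, 150, 144)
```

```bash
python3 -m pendant '[0,0,0,0,0.145, 0,0,0,0,0.145, 0,0,0,0,0.145, 0,17,-44,0,0, 0,17,-44,0,0]' && python3 -m pendant '[0,17,-44,0,0, 0,17,-44,0,0, 0,17,-44,0,0, 0,17,-44,0,0, 0,17,-44,0,0]'
cat > w.py <<'E'
import numpy as np
from plant import robot
s=robot.get_state(); a=np.radians(-8.8)
ex=np.array([np.cos(a),np.sin(a)]); ey=np.array([-ex[1],ex[0]])
p=s["eef_pos"]*1000; d=p[:2]-[517.4,84.7]
print("box x %.1f y %.1f tcp z %.1f yaw-box %.3f F %s w %.3f t %.2f"%(d@ex,d@ey,p[2],s["eef_rot"][2]-a,np.round(s["force"],1),s["grip_width"],s["t"]), "bays y: 156 78 0 -78 -156")
E
python3 w.py
```

```text
t: 0.7
eef_pos: [0.2076, -0.4729, 0.2506]
eef_rot: [-3.14, 0.002, -0.176]
force: [0.3, -0.1, 0.7]
grip_width: 0.0123
t: 1.2
eef_pos: [0.3327, -0.2635, 0.2502]
eef_rot: [-3.14, 0.001, -0.182]
force: [1.6, 0.1, 0.1]
grip_width: -0.0002
box x -129.2 y -372.4 tcp z 250.2 yaw-box -0.028 F [1.6 0.1 0.1] w -0.000 t 1.20 bays y: 156 78 0 -78 -156
```

```bash
python3 -m pendant '[0,16,-43,0,-0.028, 0,16,-43,0,0, 0,16,-43,0,0, 0,16,-43,0,0, 0,16,-43,0,0]' >/dev/null; python3 w.py; python3 -m pendant '[0,0,0,45,0, 0,0,0,40,0, 0,0,0,20,0, 0,0,0,0,0]' >/dev/null;  python3 w.py; python3 - <<'E'
from plant import eyes; import cv2
s=eyes.snapshot("scene"); cv2.imwrite("pics/s1.png",cv2.resize(s["frame"][100:320,180:440,::-1],None,fx=3,fy=2.7))
E
```

```text
box x -46.8 y -148.2 tcp z 251.1 yaw-box 0.001 F [ 0.8 -0.7  0.5] w -0.000 t 1.70 bays y: 156 78 0 -78 -156
box x -42.9 y -140.5 tcp z 144.3 yaw-box 0.013 F [ 0.5 -0.3  0. ] w 0.000 t 2.10 bays y: 156 78 0 -78 -156
```

View pics/s1.png

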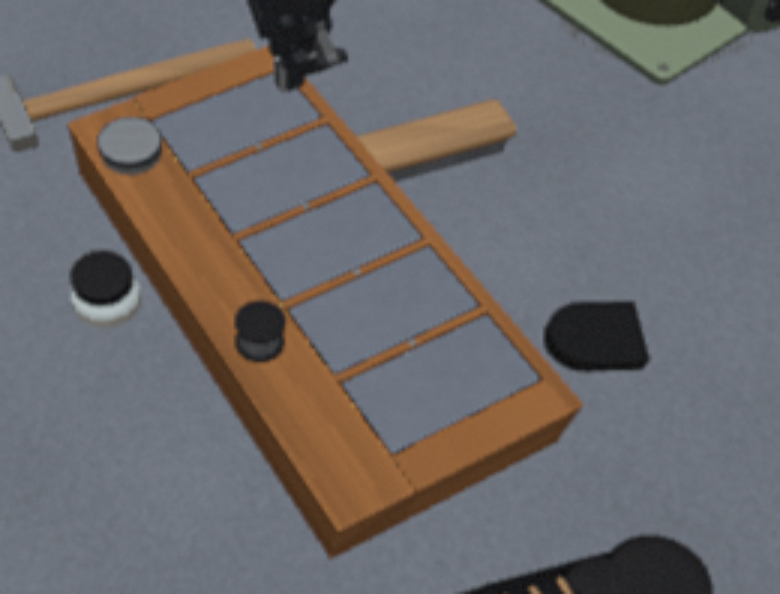

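The closed fingertips hang over the near end of cover 5, at about (290,80) in the crop. All the covers look level and nothing has been disturbed.

```bash
python3 -m pendant '[0,-5,15,0,0.013, 0,0,0,15,0, 0,0,0,15,0, 0,0,0,0,0]' >/dev/null; python3 w.py; python3 -m pendant '[0,0,0,4,0, 0,0,0,4,0]'>/dev/null;  python3 w.py;  python3 -m pendant '[0,0,0,4,0]'>/dev/null;  python3 w.py
```

```text
box x -42.3 y -156.9 tcp z 120.6 yaw-box -0.002 F [-0.4  0.7  0. ] w 0.000 t 2.55 bays y: 156 78 0 -78 -156
box x -39.9 y -157.3 tcp z 115.3 yaw-box -0.003 F [-0.4 -0.   0.1] w -0.000 t 2.75 bays y: 156 78 0 -78 -156
box x -39.2 y -157.3 tcp z 111.9 yaw-box -0.003 F [-0.4 -0.3  0. ] w -0.000 t 2.85 bays y: 156 78 0 -78 -156
```

```bash
python3 -m pendant '[0,-6,0,2,0]' >/dev/null; python3 w.py; for i in 1 2; do :; done; python3 -m pendant '[0,-1,0,3,0]'>/dev/null;  python3 w.py;  python3 -m pendant '[0,-1,0,3,0]'>/dev/null;  python3 w.py; python3 -m pendant '[0,-1,0,3,0]'>/dev/null;  python3 w.py
```

```text
box x -44.4 y -157.3 tcp z 109.8 yaw-box -0.003 F [0.3 0.1 0.3] w -0.000 t 2.95 bays y: 156 78 0 -78 -156
box x -46.2 y -157.2 tcp z 106.7 yaw-box -0.003 F [-1.3  0.4  0.8] w 0.000 t 3.05 bays y: 156 78 0 -78 -156
box x -46.8 y -157.2 tcp z 103.8 yaw-box -0.003 F [ 0.6 -0.3  2.1] w 0.000 t 3.15 bays y: 156 78 0 -78 -156
box x -47.3 y -157.1 tcp z 100.8 yaw-box -0.003 F [0.9 0.6 1.1] w -0.000 t 3.25 bays y: 156 78 0 -78 -156
```

At TCP z 101 the tips are about 6 mm below the closed surface and feel only 1–2 N, so cover 5 seems to give. I'll keep going, watching the force.

```bash
for i in 1; do python3 -m pendant '[0,-1,0,4,0, 0,-1,0,4,0]' >/dev/null; python3 w.py; python3 -m pendant '[0,-1,0,5,0, 0,-1,0,5,0]'>/dev/null;  python3 w.py; done; python3 - <<'E'
from plant import eyes; import cv2
s=eyes.snapshot("scene"); cv2.imwrite("pics/s2.png",cv2.resize(s["frame"][100:220,180:340,::-1],None,fx=4,fy=4))
E
```

```text
box x -48.4 y -157.1 tcp z 92.6 yaw-box -0.002 F [ 0.6 -0.9  1.1] w -0.000 t 3.45 bays y: 156 78 0 -78 -156
box x -50.2 y -157.0 tcp z 81.7 yaw-box -0.002 F [0.9 0.6 1. ] w 0.000 t 3.65 bays y: 156 78 0 -78 -156
```

View pics/s2.png

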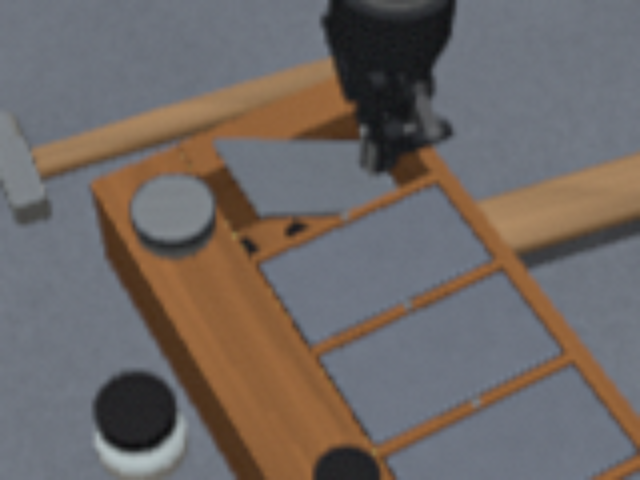

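Cover 5 is visibly tipped: its far end stands raised at about (220,145) in the crop and the compartment shows beneath it. I'll push deeper.

```bash
python3 -m pendant '[0,0,0,5,0, 0,0,0,5,0]' >/dev/null; python3 w.py; python3 -m pendant '[0,0,0,5,0]'>/dev/null;  python3 w.py;  python3 -m pendant '[0,0,0,4,0]'>/dev/null;  python3 w.py;  python3 -m pendant '[0,0,0,3,0]'>/dev/null;  python3 w.py; python3 - <<'E'
from plant import eyes; import cv2
s=eyes.snapshot("scene"); cv2.imwrite("pics/s3.png",cv2.resize(s["frame"][100:220,180:340,::-1],None,fx=4,fy=4))
E
```

```text
box x -51.0 y -157.0 tcp z 70.1 yaw-box -0.002 F [ 0.2 -0.1  0.4] w 0.000 t 3.90 bays y: 156 78 0 -78 -156
box x -51.0 y -157.0 tcp z 64.6 yaw-box -0.002 F [-0.4 -0.2  1.2] w 0.000 t 4.00 bays y: 156 78 0 -78 -156
box x -51.2 y -156.9 tcp z 59.9 yaw-box -0.002 F [-0.6 -0.1  0.7] w 0.000 t 4.10 bays y: 156 78 0 -78 -156
box x -50.2 y -156.2 tcp z 57.3 yaw-box -0.004 F [ 0.8 12.3 17.3] w -0.000 t 4.20 bays y: 156 78 0 -78 -156
```

View pics/s3.png

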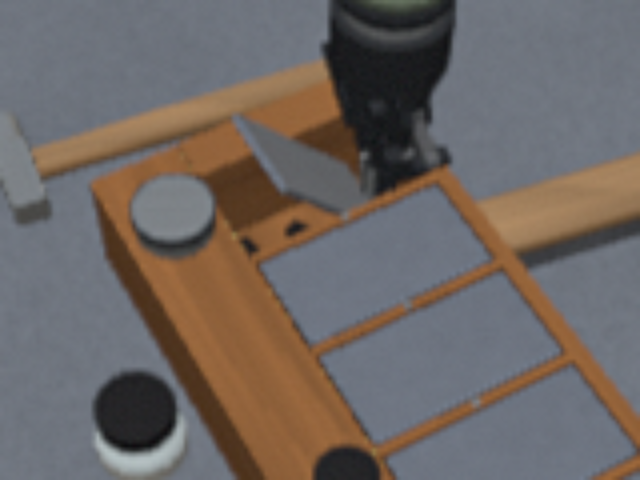

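The cover is now steep, with its far edge running from (235,117) to (285,192) in the crop. The sudden 12–17 N means the knuckles have touched the box wall, so I'll back up a little and measure the angle.

```bash
python3 -m pendant '[0,0,0,-4,0, 0,0,0,0,0]' >/dev/null; python3 w.py; cat > ang.py <<'E'
import numpy as np, sys
from plant import eyes
from h import ray
def ang(uv,by):
    s=eyes.snapshot("scene"); a=np.radians(-8.8); ex=np.array([np.cos(a),np.sin(a)]); ey=np.array([-ex[1],ex[0]])
    f=lambda z:(ray(s,uv,z)[0,:2]*1000-[517.4,84.7])
    p0,p1=f(0.),f(.1); t=(by-p0@ey)/((p1-p0)@ey); p=p0+t*(p1-p0); x,z=p@ex,t*100-85
    print("x %.1f z above rim %.1f  angle %.1f"%(x,z,np.degrees(np.arctan2(z,x))))
E
python3 -c "
from ang import ang
ang((238.8,129.3),-190); ang((251.2,148),-122)"
```

```text
box x -50.2 y -155.6 tcp z 60.8 yaw-box -0.004 F [-0.  -0.5  0. ] w 0.000 t 4.45 bays y: 156 78 0 -78 -156
x 36.0 z above rim 39.7  angle 47.8
x 37.1 z above rim 40.3  angle 47.4
```

About 47.5°, which is just enough. I'll push the tips a little toward +x for more margin.

```bash
python3 -m pendant '[0,5,0,0,0]' >/dev/null; python3 w.py; python3 -m pendant '[0,5,0,0,0]' >/dev/null; python3 w.py; python3 -m pendant '[0,4,0,0,0]' >/dev/null; python3 w.py; python3 -m pendant '[0,-12,0,-2,0, 0,-3,0,-8,0]' >/dev/null; python3 w.py; python3 -m pendant '[0,0,0,-15,0, 0,0,0,-25,0, 0,0,0,-40,0, 0,0,0,-45,0, 0,0,0,0,0]' >/dev/null; python3 w.py
```

```text
box x -46.4 y -155.8 tcp z 60.4 yaw-box -0.004 F [-1.2  1.5  0.1] w 0.000 t 4.65 bays y: 156 78 0 -78 -156
box x -41.7 y -155.9 tcp z 60.3 yaw-box -0.004 F [-1.2  0.5 -0.5] w -0.000 t 4.75 bays y: 156 78 0 -78 -156
box x -37.8 y -156.0 tcp z 60.2 yaw-box -0.004 F [-1.3  0.1  0.8] w 0.000 t 4.85 bays y: 156 78 0 -78 -156
box x -53.2 y -156.1 tcp z 69.3 yaw-box -0.004 F [0.5 0.9 0.2] w -0.000 t 5.05 bays y: 156 78 0 -78 -156
box x -58.7 y -156.8 tcp z 201.6 yaw-box -0.004 F [0.1 0.2 0.5] w -0.000 t 5.55 bays y: 156 78 0 -78 -156
```

```bash
python3 -m pendant '[0,-40,30,-10,0, 0,-40,30,0,0, 0,0,30,0,0, 0,0,0,0,0]' >/dev/null; python3 w.py; python3 - <<'E'
from plant import eyes; import cv2
s=eyes.snapshot("scene"); cv2.imwrite("pics/s4.png",cv2.resize(s["frame"][100:370,180:440,::-1],None,fx=2.9,fy=2.2)); cv2.imwrite("pics/s4c.png",cv2.resize(s["frame"][100:220,180:340,::-1],None,fx=4,fy=4))
E
```

```text
box x -142.3 y -247.6 tcp z 210.3 yaw-box 0.000 F [ 0.1 -0.3 -0.1] w -0.000 t 5.95 bays y: 156 78 0 -78 -156
```

View pics/s4.png

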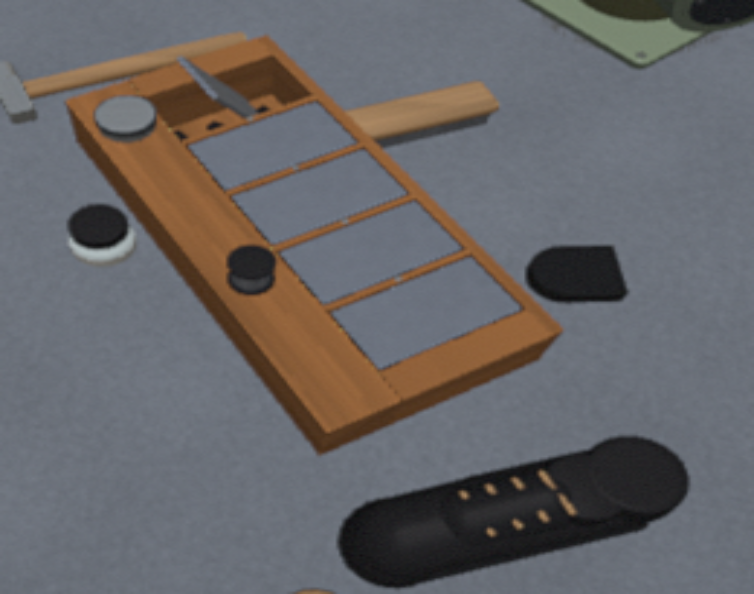

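View pics/s4c.png

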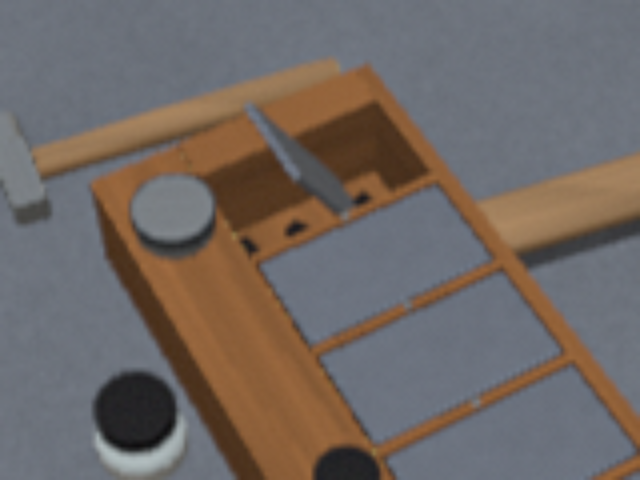

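The cover stands open by itself, with its far edge running from (250,105) to (300,178) in the crop. The arm is clear, and every bystander is where it was.

```bash
python3 -c "
from ang import ang
ang((180+250/4,100+105/4),-190); ang((180+300/4,100+178/4),-122)
from plant import ticket; print(ticket.hand_in())"; python3 w.py
```

```text
x 25.2 z above rim 45.2  angle 60.9
x 26.4 z above rim 47.4  angle 60.9
the job is handed in; nothing more can be done
None
the job is handed in; nothing more can be done
```

The free cover was the one in place 5, at the -y end, and it was the first one I pressed. It gave under only 1–2 N. I pushed its robot-side end down into the box, nudged it a little toward +x to make it steeper, then took the hand away and handed the job in at about 6 s of the 48 s allowed.

- **Cover angle:** my last check, made just before handing in with the hand clear, put the cover at about 61° from two far corners picked by eye in the camera picture. It stayed open by itself.
- **Bystanders:** everything in the last picture looked unmoved. I judged this by eye and did not measure positions.
- **Robot:** the arm was clear of everything, and the force reading was about 0 N.
- **Unplanned contact:** while pushing down, the gripper briefly touched what I took to be the compartment wall, reading about 21 N (limit 40 N). I backed it off straight away.

I did not press the other four covers, because the free one had already been found.

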